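# Switch on the two wide toggles of the bench switch box

### The job

The reed bench is being started up: on the grey switch box in front of the trays, switch on both wide toggle handles by pushing each of them fully over, away from the robot, to its stop. Leave the two narrow toggles in the same row as they stand, whether on or off.

Things in the scene. Friction and masses are not known exactly. Their poses are not given: they have to be found in the camera images.
- switch_box: low grey steel box fixed on the desk, 104 (x) x 236 (y) x 45 mm high; origin at the centre of its underside, x axis away from the robot (towards 'on'), y along the row, yaw up to 0.2 rad. Four grey modules on it, 48 mm apart (y = -72, -24, 24, 72 mm), in varying order, tops 60 mm above the desk; each has one black toggle handle turning about an axis along y at x = 0, 60 mm above the desk
- wide_1_tip (a point): middle of the free end of one wide handle, 26 mm broad along the row, 8 mm thick, 45 mm long from its axis; to be switched on. Starts off or nearly so: leans 0.5 rad towards the robot (tip at box x = -22 mm, 100 mm above the desk); on: 0.5 rad away from the robot (tip at x = +22 mm), with hard stops at both ends
- wide_2_tip (a point): middle of the free end of the other wide handle, same size and same swing; starts off or nearly so; to be switched on. All handles stay where they are left (friction, no snap); a push of 3 N at the tip or 6 N half-way down moves them
- narrow_1_tip (a point): middle of the free end of a narrow handle, 9 mm broad along the row, else like the wide ones; starts off or nearly so (leaning towards the robot); to be left as it is
- narrow_2_tip (a point): middle of the free end of the other narrow handle, 9 mm broad along the row; starts on or nearly so (leaning away from the robot); to be left as it is

How it is judged:
By the outcome, as a careful person would: the job done as asked, in the order asked, and still so for the second after the job is handed in, with the robot touching nothing.
It also fails if it takes over 34 s, if anything falls off the work surface, if the arm or the gripper's body presses on something with over 40 N, if the wrist force passes 120 N, or if a joint passes its speed limit or range.

### The arm

A 7-joint arm with a two-finger parallel gripper is mounted at the origin on a cart in front of the work surface, level with it; the furniture and walls round the work are solid. World frame = base frame: x ahead of the robot, y to its left, z up, the work surface at z = 0. Lengths are in m, angles in rad, forces in N, time in s.
With the tool pointing down it reaches from about 0.425 to 0.875 m from the base axis. Payload 4.7 kg.
Tool frame: the origin (TCP) lies midway between the tips of the shut fingers; the grasp point (between the pads) lies 19 mm behind it; y points along the fingers, x is the direction in which the jaws open and shut, and the axes are right-handed (so a half turn about y gives the same grasp; the last joint's range is limited). The gripper opens to 85 mm and grips with 20 to 120 N. Pads are 22 mm wide; open, the fingers measure 114 mm over their backs; the gripper's body (76 mm by 85 mm) begins 54 mm behind the grasp point. The pads swing forward as they close: fully open they stand 13 mm farther back than shut.
Start: joints at [-1.141, 0.321, -0.07, 1.45, 0.023, 1.371, -0.057], TCP at [0.263, 0.595, 0.231] pointing down, gripper open.
Joint ranges: [-2.86, 2.86], [-0.3, 2.09], [-1.38, 1.24], [0.06, 2.45], [-1.56, 4.7], [0.09, 2.05], [-2.69, 2.69]. Speed limits (rad/s): [2.57, 2.57, 3.14, 3.14, 3.14, 3.14, 3.14].

### API

Orientations are given as a rotation vector (axis times angle).
In Python, from plant import * gives the robot as it stands. Calls block until the motion is done:
- reach(position, orientation): joint-space move of the TCP to a pose.
- move_straight(position, orientation=None, v=0.15): straight line of the TCP; orientation=None keeps the orientation; v is the mean speed in m/s.
- movej(angles): joint-space move.
- set_gripper(opening): opening from 0.0 (shut) to 1.0 (fully open); the grip force is fixed at half the most; returns when the fingers have stopped.
- dwell(seconds).
- ik(position, orientation): joint angles nearest the present ones, or None.
- sense(): the state.
- get_image(name): name is "scene" or "top"; returns the picture (400x640x3 uint8, red, green, blue); there is no depth.
- camera_model(name): a dict with "fx", "fy", "cx", "cy" (pixels), "k1" (the pictures are not rectified: a ray, as slopes to the right and down, at radius r is drawn at 1 + k1 r^2 times it, then the intrinsics apply), "world_from_camera" (4x4, takes a point from camera to world coordinates). Camera axes: x right, y up, looking along -z (the intrinsics and any distortion apply to the point x, -y, -z); pixel columns grow to the right and rows downward; lengths in m; the calibration is good to about 2 mm. A picture is of the moment at which its call begins. camera_model takes no time and is no camera call.
A pose or a line that the arm cannot do raises MotionError and nothing moves.
- job_done(): hands the job in, once; it reports no verdict.
The state is a dict: "clock": time; "qpos": joint angles; "qd": joint speeds; "joint_torque": joint torques, N m; "ee_pos": TCP position; "eef_rot": TCP orientation; "ft_force": force on the tool from outside, world axes, zero at the start; "ft_torque": the same for the moment, N m; "gripper_width": opening from 0.0 (shut) to 1.0 (fully open).
Only numpy, scipy, OpenCV 4.12 (cv2) and the standard library are available. Lean on these libraries where they do the work, as an engineer would, in place of code of your own. Each camera call takes 0.05 s, during which the arm holds its last target.

## Working session

There is one attempt and no reset: what is moved stays moved. The work goes in short steps, each a Python script; the robot and the scene stay as the last script left them, time stands still between calls to the robot, and variables do not carry over. Pictures are saved under pics/ and viewed, and the job is handed in when it is done.

```bash
ls; mkdir -p pics
python3 - <<'E'
from plant import *
import cv2
for n in("scene","top"):
    cv2.imwrite(f"pics/{n}0.png",get_image(n)[:,:,::-1]); print(n,camera_model(n))
s=sense();print(s)
E
```

```text
pics
scene {'fx': 515.3243862707315, 'fy': 515.3243862707315, 'cx': 317.8762468355967, 'cy': 197.08394078130266, 'k1': -0.03689240032629403, 'world_from_camera': array([[ 6.60504532e-01,  4.64741848e-01, -5.89702279e-01,
        -8.30903777e-04],
       [-7.50819348e-01,  4.06725364e-01, -5.20427502e-01,
        -5.22190060e-01],
       [-2.01756515e-03,  7.86504604e-01,  6.17581118e-01,
         6.33277981e-01],
       [ 0.00000000e+00,  0.00000000e+00,  0.00000000e+00,
         1.00000000e+00]])}
top {'fx': 407.3896988287994, 'fy': 407.3896988287994, 'cx': 316.339956711164, 'cy': 205.08985639912424, 'k1': -0.07483997809167493, 'world_from_camera': array([[ 0.02224838,  0.99423645, -0.10487564,  0.4231682 ],
       [-0.99974613,  0.02249933,  0.00121021, -0.09527627],
       [ 0.00356287,  0.10482209,  0.99448461,  0.95170818],
       [ 0.        ,  0.        ,  0.        ,  1.        ]])}
{'clock': 0.1, 'qpos': array([-1.14089896,  0.32171263, -0.07006828,  1.45159059,  0.02260722,
        1.370802  , -0.05687977]), 'qd': array([ 2.75064448e-03, -2.12973368e-03, -1.74281224e-03, -3.29662102e-03,
       -8.53561233e-05,  1.64309012e-03,  4.12701466e-04]), 'joint_torque': array([-6.96526276e-04, -4.94879472e+01, -3.84563673e-01, -3.15207517e+01,
        1.29281741e-02,  7.45582598e-03,  5.72798896e-06]), 'ee_pos': array([0.26240226, 0.59413589, 0.23033742]), 'eef_rot': array([-1.37873042, -0.89672452,  0.89900129]), 'ft_force': array([-0.15804283,  0.13320117, -0.12328769]), 'ft_torque': array([-0.00932052, -0.02895893,  0.00033006]), 'gripper_width': 1.0018842888899104}
```

View pics/scene0.png

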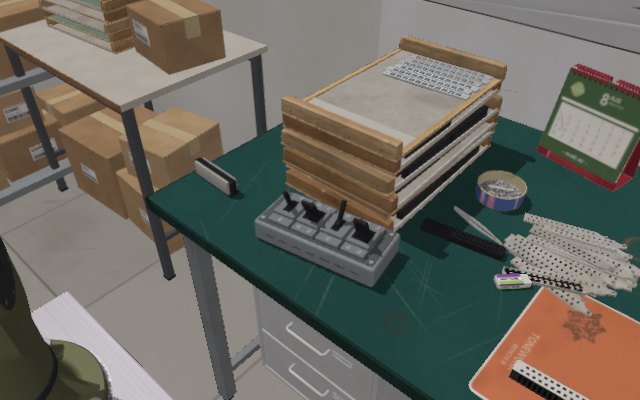

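View pics/top0.png

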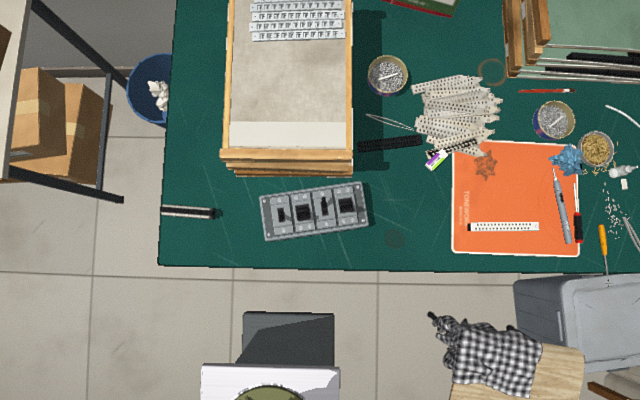

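Run:
```python
import cv2
a=cv2.imread("pics/scene0.png")[170:300,235:415];cv2.imwrite("pics/s0z.png",cv2.resize(a,None,fx=4.4,fy=4.4,interpolation=cv2.INTER_CUBIC))
a=cv2.imread("pics/top0.png")[165:255,245:385];cv2.imwrite("pics/t0z.png",cv2.resize(a,None,fx=5.5,fy=5.5,interpolation=cv2.INTER_CUBIC))
```

```text
(no output)
```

View pics/s0z.png

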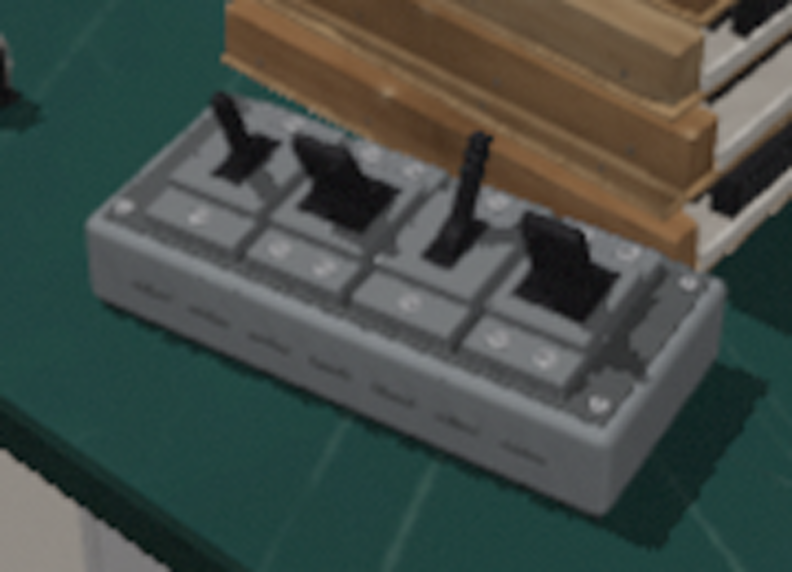

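View pics/t0z.png

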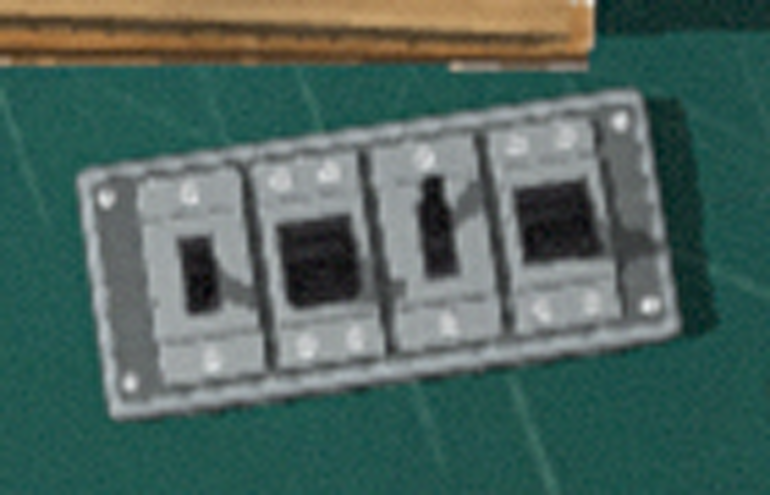

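```bash
cat > h.py <<'E'
import numpy as np
from scipy.optimize import least_squares
def proj(m,P):
    W=m["world_from_camera"];p=(np.asarray(P,float)-W[:3,3])@W[:3,:3]
    a=np.stack([p[:,0]/-p[:,2],-p[:,1]/-p[:,2]],1);r2=(a**2).sum(1,keepdims=True);a=a*(1+m["k1"]*r2)
    return a*[m["fx"],m["fy"]]+[m["cx"],m["cy"]]
def b2w(b,P):
    P=np.asarray(P,float);c,s=np.cos(b[2]),np.sin(b[2])
    return np.stack([b[0]+c*P[:,0]-s*P[:,1],b[1]+s*P[:,0]+c*P[:,1],P[:,2]],1)
E
cat > fit.py <<'E'
from plant import *
from h import *
import cv2
C=np.array([[.052,.118,.045],[.052,-.118,.045],[-.052,-.118,.045],[-.052,.118,.045]])
t=np.array([[80,172],[640,92],[680,328],[115,418]])/5.5+[245,165]-.4
s=np.array([[212,92],[722,285],[605,437],[88,225]])/4.4+[235,170]-.4
T,S=camera_model("top"),camera_model("scene")
for name,w in(("top",(1,0)),("scene",(0,1)),("both",(1,1))):
    f=lambda b:np.concatenate([w[0]*(proj(T,b2w(b,C))-t).ravel(),w[1]*(proj(S,b2w(b,C))-s).ravel()])
    r=least_squares(f,[.6,-.1,0.1]);print(name,r.x,r.fun.round(1))
b=r.x; np.save("box.npy",b)
for n,m in(("top",T),("scene",S)):
    I=cv2.imread(f"pics/{n}0.png");k=5
    o=np.array([245,165]) if n=="top" else np.array([235,170])
    Z=cv2.resize(I[o[1]:o[1]+(90 if n=="top" else 120),o[0]:o[0]+(140 if n=="top" else 160)],None,fx=k,fy=k)
    def ln(P,c):
        q=((proj(m,b2w(b,P))-o+.5)*k).astype(int); cv2.polylines(Z,[q.reshape(-1,1,2)],False,c,1)
    ln(np.vstack([C,C[:1]]),(0,0,255))
    for y,w,a in((.072,.009,-.5),(.024,.026,-.5),(-.024,.009,.5),(-.072,.026,-.5)):
        x,z=.045*np.sin(a),.06+.045*np.cos(a)
        ln([[0,y,.06],[x,y,z]],(0,255,0)); ln([[x,y-w/2,z],[x,y+w/2,z]],(0,255,255))
    cv2.imwrite(f"pics/{n}_fit.png",Z)
E
python3 fit.py
```

```text
top [ 0.50684717 -0.09043806  0.17383394] [-1.  -0.4  0.8 -1.5  1.1  1.1 -1.   0.8  0.  -0.   0.  -0.   0.   0.
 -0.  -0. ]
scene [ 0.50691535 -0.08907774  0.18231232] [-0.  -0.  -0.  -0.   0.   0.  -0.   0.   1.6 -1.   1.1 -1.9  0.7  1.9
 -3.4 -0.3]
both [ 0.50676738 -0.08968116  0.17829098] [-1.4 -0.2  0.4 -1.7  0.9  0.9 -1.2  1.   2.  -0.9  1.4 -1.5  0.7  2.3
 -3.1 -0.3]
```

View pics/top_fit.png

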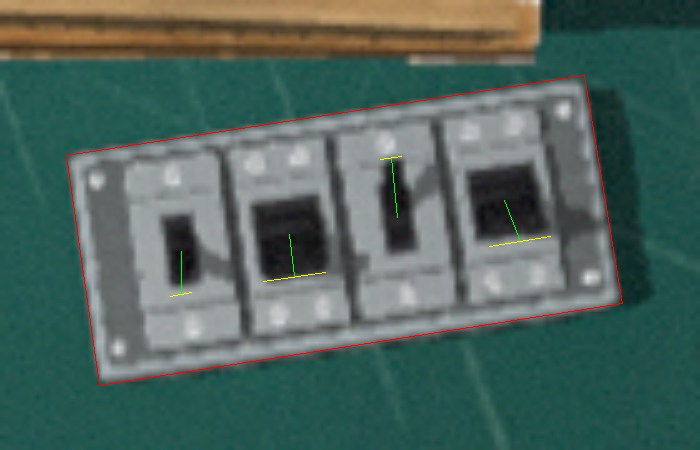

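View pics/scene_fit.png

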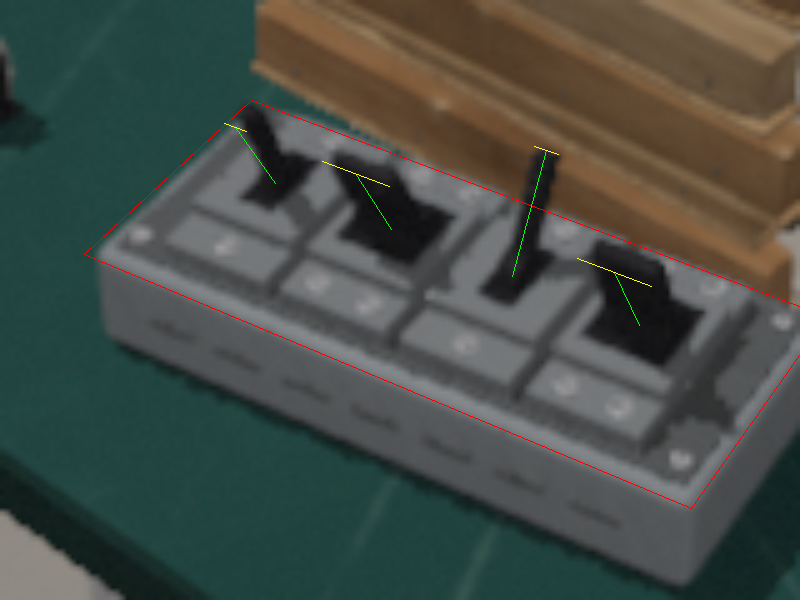

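```bash
cat >> h.py <<'E'
from scipy.spatial.transform import Rotation as R
def ori(yaw,t,s=1):
    c,n=np.cos(yaw),np.sin(yaw); fx=np.array([c,n,0]);ry=np.array([-n,c,0])
    y=np.sin(t)*fx-np.cos(t)*np.array([0,0,1]);x=s*ry;z=np.cross(x,y)
    return R.from_matrix(np.stack([x,y,z],1)).as_rotvec()
E
python3 - <<'E'
from plant import *
from h import *
b=np.load("box.npy")
print(R.from_rotvec(sense()["eef_rot"]).as_matrix().round(2))
for s in(1,-1):
  for t in(0,.3):
    for P in([-.055,.024,.16],[-.055,.024,.085],[.01,.024,.085],[-.055,-.072,.16],[-.055,-.072,.085],[.01,-.072,.085]):
        q=ik(b2w(b,[P])[0],ori(b[2],t,s)); print(s,t,P,None if q is None else np.round(q,2))
# tray height from scene/top
from itertools import product
T,S=camera_model("top"),camera_model("scene")
# right front tray corner: lowest front-bottom & top  top:(352,~163) upper; scene (402,150)
f=lambda p:np.concatenate([proj(T,[p])[0]-[351,150],proj(S,[p])[0]-[401,151]])
r=least_squares(f,[.6,-.15,.15]);print(r.x,r.fun)
E
```

```text
[[ 0.4  -0.   -0.91]
 [ 0.91 -0.    0.4 ]
 [-0.   -1.   -0.  ]]
1 0 [-0.055, 0.024, 0.16] [-0.58 -0.08  0.67  2.03  0.06  1.18  1.81]
1 0 [-0.055, 0.024, 0.085] [-0.57  0.03  0.69  2.11 -0.02  1.01  1.88]
1 0 [0.01, 0.024, 0.085] [-0.5   0.18  0.63  1.97 -0.13  1.03  1.93]
1 0 [-0.055, -0.072, 0.16] [-0.58  0.03  0.9   1.95 -0.03  1.18  2.08]
1 0 [-0.055, -0.072, 0.085] [-0.54  0.16  0.91  2.02 -0.15  1.02  2.19]
1 0 [0.01, -0.072, 0.085] [-0.43  0.3   0.78  1.89 -0.24  1.05  2.19]
1 0.3 [-0.055, 0.024, 0.16] [-0.15 -0.28  0.3   2.23 -0.02  0.9   1.91]
1 0.3 [-0.055, 0.024, 0.085] [-0.71 -0.3   0.83  2.33  0.19  0.73  1.75]
1 0.3 [0.01, 0.024, 0.085] [-0.76 -0.08  0.89  2.21 -0.05  0.69  1.92]
1 0.3 [-0.055, -0.072, 0.16] [-0.51 -0.26  0.83  2.15  0.06  0.91  2.05]
1 0.3 [-0.055, -0.072, 0.085] [-0.87 -0.26  1.22  2.24  0.13  0.74  2.03]
1 0.3 [0.01, -0.072, 0.085] [-0.81  0.13  1.22  2.12 -0.42  0.76  2.42]
-1 0 [-0.055, 0.024, 0.16] [-0.6  -0.09  0.69  2.03  0.06  1.18 -1.33]
-1 0 [-0.055, 0.024, 0.085] [-0.6   0.03  0.73  2.11 -0.02  1.01 -1.26]
-1 0 [0.01, 0.024, 0.085] [-0.57  0.19  0.71  1.97 -0.14  1.03 -1.19]
-1 0 [-0.055, -0.072, 0.16] [-0.39  0.03  0.71  1.94 -0.02  1.18 -1.07]
-1 0 [-0.055, -0.072, 0.085] [-0.5   0.16  0.86  2.02 -0.14  1.02 -0.96]
-1 0 [0.01, -0.072, 0.085] [-0.49  0.31  0.85  1.89 -0.27  1.06 -0.92]
-1 0.3 [-0.055, 0.024, 0.16] [-0.15 -0.28  0.3   2.23 -0.02  0.9  -1.24]
-1 0.3 [-0.055, 0.024, 0.085] [-0.55 -0.25  0.69  2.33  0.09  0.72 -1.31]
-1 0.3 [0.01, 0.024, 0.085] [-0.53 -0.05  0.66  2.21 -0.09  0.69 -1.19]
-1 0.3 [-0.055, -0.072, 0.16] [-0.22 -0.19  0.59  2.14 -0.06  0.9  -0.99]
-1 0.3 [-0.055, -0.072, 0.085] [-0.65 -0.15  1.04  2.23 -0.05  0.73 -0.96]
-1 0.3 [0.01, -0.072, 0.085] [-0.5   0.08  0.88  2.12 -0.32  0.74 -0.81]
[ 0.61322319 -0.16042196  0.17812431] [-0.35066034  0.27574726  0.36564121 -0.05292826]
```

```bash
cat >> h.py <<'E'
from plant import *
T=.1
def st(m=""):
    s=sense();b=np.load("box.npy");c,n=np.cos(b[2]),np.sin(b[2]);p=s["ee_pos"][:2]-b[:2]
    f=s["ft_force"];print(m,round(s["clock"],2),"box",np.round([c*p[0]+n*p[1],-n*p[0]+c*p[1],s["ee_pos"][2]],4),"F box",np.round([c*f[0]+n*f[1],-n*f[0]+c*f[1],f[2]],1),flush=True)
    return c*f[0]+n*f[1]
E
python3 - <<'E'
from h import *
import cv2
b=np.load("box.npy");o=ori(b[2],T,-1)
set_gripper(0.0);st("shut")
reach([.36,.25,.29],o);st()
reach(b2w(b,[[-.055,.024,.17]])[0],o);st()
for n in("scene","top"): cv2.imwrite(f"pics/{n}1.png",get_image(n)[90 if n=="scene" else 120:,:,::-1][:240])
E
```

```text
shut 0.87 box [-0.119   0.7168  0.2314] F box [-0.3 -0.3 -0.8]
 2.68 box [-0.0842  0.3608  0.2901] F box [-0.9 -0.2 -0.5]
 4.03 box [-0.0543  0.0252  0.1704] F box [0.3 0.3 0.5]
```

View pics/scene1.png

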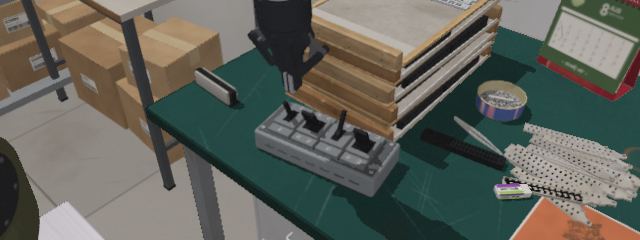

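The closed fingers hang above the box, with the tip at about (291, 180) in the full image. I'll check that against the calibration, then lower the tool.

Run:
```python
from h import *
import cv2
print(proj(camera_model("scene"),[sense()["ee_pos"]]),proj(camera_model("top"),[sense()["ee_pos"]]))
b=np.load("box.npy")
move_straight(b2w(b,[[-.055,.024,.085]])[0],v=.1);st()
I=get_image("scene");cv2.imwrite("pics/s2.png",cv2.resize(I[170:300,235:415,::-1],None,fx=4.4,fy=4.4,interpolation=cv2.INTER_CUBIC))
I=get_image("top");cv2.imwrite("pics/t2.png",cv2.resize(I[165:255,245:385,::-1],None,fx=5.5,fy=5.5,interpolation=cv2.INTER_CUBIC))
```

```text
[[292.81344214 179.3058761 ]] [[304.34322204 234.25401174]]
 5.12 box [-0.0545  0.0239  0.0855] F box [-0.1 -0.3  0.4]
```

View pics/s2.png

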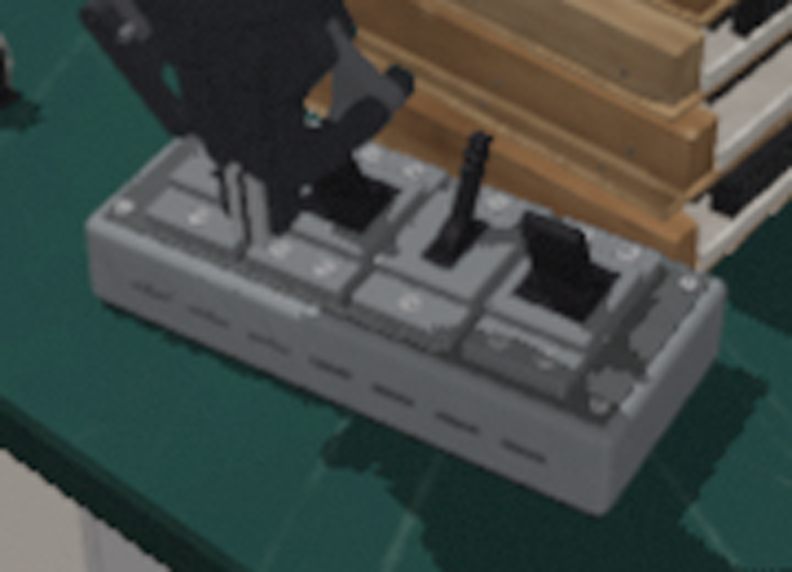

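View pics/t2.png

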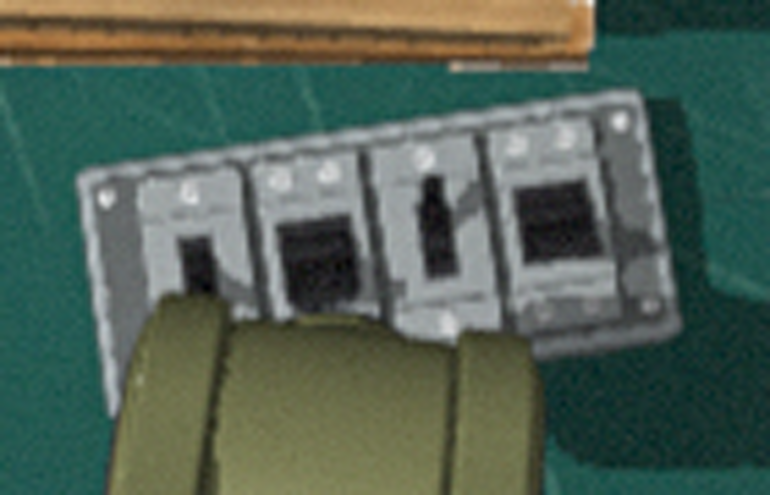

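```bash
cat >> h.py <<'E'
def push(y,z=.09,x0=-.05,xend=.012,lim=14):
    b=np.load("box.npy"); x=x0
    while x<xend:
        x+=.005 if x<-.012 else .002
        move_straight(b2w(b,[[x,y,z]])[0],v=.06)
        f=st(f"{x:.3f}")
        if x>-.008 and abs(f)>lim or abs(f)>25: break
    return x
E
python3 - <<'E'
from h import *
b=np.load("box.npy")
move_straight(b2w(b,[[-.05,.024,.09]])[0],v=.05)
push(.024)
E
```

```text
-0.045 5.77 box [-0.0448  0.024   0.0899] F box [-0.4 -1.2 -0.4]
-0.040 6.02 box [-0.0398  0.0239  0.09  ] F box [ 0.4  0.5 -0.3]
-0.035 6.27 box [-0.0347  0.0239  0.09  ] F box [-0.1  0.   0.4]
-0.030 6.52 box [-0.0302  0.024   0.0898] F box [-1.2  0.2 -0.1]
-0.025 6.77 box [-0.0252  0.024   0.0898] F box [-2.9  0.3  1.1]
-0.020 7.02 box [-0.0197  0.024   0.09  ] F box [-1.1  0.3  0.3]
-0.015 7.27 box [-0.0147  0.0239  0.09  ] F box [-1.8 -1.1 -0.2]
-0.010 7.52 box [-0.0098  0.0239  0.09  ] F box [-1.3 -0.6 -0.4]
-0.008 7.77 box [-0.0081  0.0239  0.0899] F box [-2.7 -1.4 -0.6]
-0.006 8.02 box [-0.0061  0.0239  0.0899] F box [-2.6 -0.4 -0.7]
-0.004 8.27 box [-0.0041  0.024   0.0898] F box [-2.8 -1.  -1.6]
-0.002 8.52 box [-0.002   0.0241  0.0899] F box [-2.8 -0.5 -1.6]
-0.000 8.77 box [0.0002 0.0242 0.09  ] F box [-3.2 -0.2 -1.3]
0.002 9.02 box [0.0024 0.0242 0.0901] F box [-2.7  0.8 -0.5]
0.004 9.27 box [0.0044 0.0241 0.0902] F box [-2.8  0.4 -1.4]
0.006 9.52 box [0.0053 0.0241 0.0898] F box [-6.2  0.7  1.7]
0.008 9.77 box [0.0056 0.024  0.0896] F box [-11.6   1.2   7.8]
0.010 10.02 box [0.006  0.024  0.0895] F box [-17.4   2.   12.7]
```

Run:
```python
from h import *
b=np.load("box.npy")
for P in([-.055,.024,.09],[-.055,.024,.13],[-.055,-.072,.13],[-.05,-.072,.09]):
    move_straight(b2w(b,[P])[0],v=.12)
st()
push(-.072)
for P in([-.055,-.072,.09],[-.075,-.072,.2]):
    move_straight(b2w(b,[P])[0],v=.12)
reach([.36,.25,.29],ori(b[2],T,-1));st()
import cv2
I=get_image("scene");cv2.imwrite("pics/s3.png",cv2.resize(I[170:300,235:415,::-1],None,fx=4.4,fy=4.4,interpolation=cv2.INTER_CUBIC))
I=get_image("top");cv2.imwrite("pics/t3.png",cv2.resize(I[165:255,245:385,::-1],None,fx=5.5,fy=5.5,interpolation=cv2.INTER_CUBIC))
```

```text
12.62 box [-0.0501 -0.0718  0.09  ] F box [-0.1  0.3  1.1]
-0.045 12.88 box [-0.0441 -0.0721  0.0908] F box [-0.4  0.7  0.1]
-0.040 13.12 box [-0.0396 -0.072   0.0902] F box [-0.   0.4 -0.2]
-0.035 13.38 box [-0.0348 -0.072   0.09  ] F box [-0.2  0.2  0.5]
-0.030 13.62 box [-0.0298 -0.072   0.0899] F box [-0.6  0.6 -0.5]
-0.025 13.88 box [-0.0251 -0.0721  0.0899] F box [-1.8 -0.1  1.1]
-0.020 14.12 box [-0.0198 -0.0721  0.0899] F box [-1.5  0.1 -0.2]
-0.015 14.38 box [-0.0148 -0.0721  0.09  ] F box [-1.6 -0.7 -0.4]
-0.010 14.62 box [-0.0098 -0.0721  0.09  ] F box [-2.  -0.8 -0.1]
-0.008 14.88 box [-0.0081 -0.0721  0.09  ] F box [-3.  -2.2  0.2]
-0.006 15.12 box [-0.0061 -0.0721  0.0899] F box [-2.3 -2.1 -0.9]
-0.004 15.38 box [-0.004  -0.0719  0.0898] F box [-3.  -1.3 -0.3]
-0.002 15.62 box [-0.0019 -0.0717  0.0899] F box [-2.8 -1.  -0.5]
-0.000 15.88 box [ 0.0002 -0.0717  0.09  ] F box [-3.1  0.1 -1.6]
0.002 16.12 box [ 0.0023 -0.0717  0.09  ] F box [-3.4  0.3  0.2]
0.004 16.38 box [ 0.0043 -0.0719  0.0901] F box [-3.   1.6 -0.3]
0.006 16.62 box [ 0.0047 -0.0719  0.0898] F box [-8.6  2.4  3.6]
0.008 16.88 box [ 0.005  -0.0719  0.0897] F box [-12.9   2.8   7.7]
0.010 17.12 box [ 0.0053 -0.0719  0.0895] F box [-18.1   3.8  13. ]
 20.52 box [-0.0837  0.3591  0.2897] F box [-0.3 -0.4  0. ]
```

View pics/s3.png

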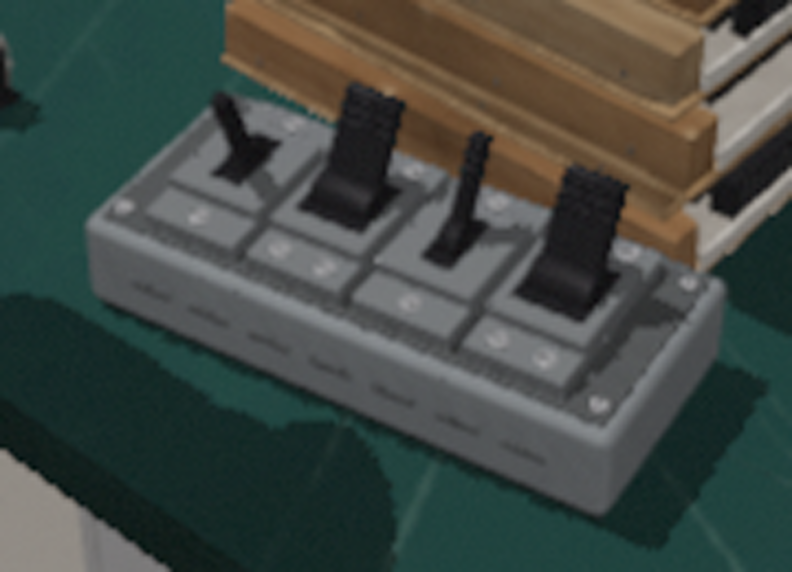

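View pics/t3.png

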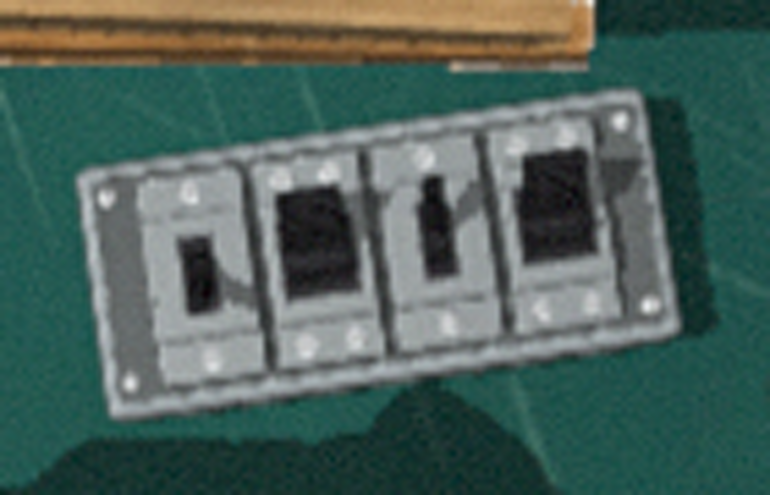

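Both wide handles now lean away: in the zoomed scene crop their tips are near (375, 90) and (597, 175). The narrow tips, at about (220, 98) and (478, 138), are where they were in the first picture. The arm is clear of the box, so I'm handing in.

```bash
python3 -c "
from plant import *
print(job_done(), sense()['clock'])"
```

```text
the job is handed in; nothing more can be done
the job is handed in; nothing more can be done
```

Both wide toggles are switched on and the job is handed in. The last clock reading was 20.5 s, just before the final pictures, against the 34 s limit.

- **Pushes:** I pushed each wide handle over with the closed fingers, along the box's x axis. The force stayed at about 3 N during the swing. It then rose to about 17–18 N with the fingers barely moving, which I took as the hard stop. The fingers stopped 3–4 mm past where I expected. That is roughly within the calibration error and my assumed finger size.
- **Final pictures:** Both wide handles lean away from the robot. By eye, the two narrow ones are unchanged from the first picture: the left one still off, the other still on. The arm was clear of everything.
- **Disagreement:** My fitted outline of the box came out slightly larger than its visible rounded edges. The two cameras agreed on its position to within about 1.5 mm.

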